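# Set up an enamel tile and focus the loupe by clicks

## Robot

A 6-joint arm with a two-finger parallel gripper is mounted at the origin on the work surface. World frame = base frame: x ahead of the robot, y to its left, z up, the work surface at z = 0. Lengths are in m, angles in rad, forces in N, time in s.
With the tool pointing down it reaches from about 0.35 to 0.8 m from the base axis. Payload 7.3 kg.
Tool frame: the origin (TCP) lies between the finger pads; the fingertips stand 25 mm ahead of it and the grasp point (between the pads) lies 6 mm ahead of it (r.tip_extent is the distance from the TCP to the fingertips, in m); z points along the fingers, y is the line along which they close (so a half turn about z gives the same grasp; the last joint's range is limited). The gripper opens to 85 mm and grips with 20 to 120 N. Pads are 22 mm wide; open, the fingers measure 114 mm over their backs; the gripper's body (76 mm by 85 mm) begins 54 mm behind the grasp point. The pads swing forward as they close: fully open they stand 13 mm farther back than shut.
Start: joints at [-1.436, 0.342, 1.524, -0, 1.275, -0.146], TCP at [0.146, -0.504, 0.256] pointing down, gripper open.
Joint ranges: [-2.53, 2.53], [-0.77, 2.02], [0.04, 2.7], [-1, 4.14], [0.28, 2.66], [-3.11, 3.11]. Speed limits (rad/s): [2.57, 2.57, 3.14, 3.14, 3.14, 3.14].

## Interface

Orientations are given as a unit quaternion [x, y, z, w].
In Python, from workcell import r, command_gripper, optics gives the robot as it stands. The module is installed in compiled form; this text tells all that it offers. Calls block until the motion is done:
- r.reach(position, orientation): joint-space move of the TCP to a pose.
- r.move_straight(position, orientation=None, speed=0.15, max_force=None): straight line of the TCP; orientation=None keeps the orientation; speed is the mean speed in m/s. With max_force (N) it stops when the force on the tool has changed by that much, and returns True; else False.
- r.movej(angles): joint-space move.
- command_gripper(opening, force=None): finger opening in m; force is the grip in N (None keeps the last); returns when the fingers have stopped.
- r.hold(seconds).
- r.solve_ik(position, orientation): joint angles nearest the present ones, or None.
- r.read_state(): the state.
- optics.get_image(name): name is "scene" or "top"; returns (picture, depth): 480x640x3 uint8, red, green, blue; 480x640 float32, m along the optical axis (not along the pixel's ray), 0 where there is no reading.
- optics.camera_model(name): a dict with "K" (3x3 intrinsics, pixels), "k1" (the pictures are not rectified: a ray, as slopes to the right and down, at radius r is drawn at 1 + k1 r^2 times it, then the intrinsics apply), "R" (3x3) and "t" (3): a world point X has camera coordinates R X + t. Camera axes: x right, y down, z forward; pixel columns grow to the right and rows downward; lengths in m; the calibration is good to about 2 mm. A picture is of the moment at which its call begins. camera_model takes no time and is no camera call.
A pose or a line that the arm cannot do raises r.PlanningError and nothing moves.
- r.finish_job(): hands the job in; it is judged then, once.
The state is a dict: "time_s": time; "joint_positions": joint angles; "dq": joint speeds; "tau": joint torques, N m; "eef_pos": TCP position; "eef_rot": TCP orientation; "contact_force": force on the tool from outside, world axes, zero at the start; "torque": the same for the moment, N m; "grip_width": finger opening in m; "grip_force": force on a finger pad.
Only numpy, scipy, OpenCV 4.12 (cv2) and the standard library are available. Lean on these libraries where they do the work, as an engineer would, in place of code of your own. Each camera call takes 0.05 s, during which the arm holds its last target. There are 200 camera calls.

## Task

Take the tallest tile out of the rack, lean it flat against the easel's back board with its foot on the ledge behind the lip, and let go of it. Then draw the focusing lever by its upright handle from its rest exactly four clicks towards the easel (you can feel each one), never going on to a fifth; the lever is sprung and flies back if released, so finish while still holding it in the fourth click. Leave the other things on the bench where they are.

Things in the scene. Friction and masses are not known exactly. Their poses are not given: they have to be found in the camera images.
- tile: the tallest of the three plates in the rack: a glazed ceramic tile 80 wide (its x), 8 thick (its y), 100 high (its z), about 150 g, standing upright on edge, in any of the rack's three slots. Origin: centre of its lower edge. It is the same front and back
- rack: fixed wooden rack; origin under its centre, on the bench. Base 90 (x) x 130 (y) x 6; three slots along x at y = -45, 0, +45, each 10.4 wide between walls 70 long, 6 thick, reaching 30 above the bench. The plates stand on the base, 6 above the bench: the tall tile's top is at 106, the other plates' tops at most at 71
- easel: fixed wooden easel at the +y end of the metal base plate. Origin: middle of the inner corner of back board and ledge, 32 above the bench. Its frame leans 0.35 rad off vertical: z runs up along the board, away from the loupe; x along the ledge; y into the board. Board face: plane y = 0, 90 wide, 60 high. A leaned tile has its origin at x 0, y -4, z 0 and its z along this z
- easel_lip (a point): middle of the top of the ledge's lip, at y -20, z 6 in the easel's frame. The ledge (plane z = 0) is square to the board, 90 wide and 17 deep from board to lip; the lip is 6 high and 5 thick. The leaned tile's upper 40 stand clear above the board
- lever_hinge (a point): on the lever's upright pivot axis, 36 above the bench. Seen from above the lever turns clockwise when drawn. It stands on a metal base plate 180 (x) x 380 (y) x 12; between it and the easel, along +y, slides the loupe (lens 50 across, top 110 above the bench), 5 towards the easel per click
- handle: the lever's upright round wooden handle, 18 in diameter, from 42 to 97 above the bench, its axis 120 from the pivot axis. Origin: its foot. At rest it stands on the robot's side of the base plate, at the end away from the easel; it is drawn in an arc about the pivot towards the easel. One click is 24 of handle travel
- lever_knob (a point): on the handle's axis, 72 above the bench, where to grip. The return spring pulls back with about 6 to 7 N here at rest and 9 N at four clicks. On top, the clicks: the pull jumps up by about 6 N as the roller leaves a notch, fades while a tooth goes by, is least (2 to 6 N) just before the next notch, jumps again there
- lever (a joint): angle of the lever (toothed steel disc of radius 58, flat arm 16 wide with its top 36 above the bench, handle): 0 at its rest stop, growing (rad) as drawn. The first tooth is passed 0.05 to 0.15 rad from rest (it varies), the next every 0.2 rad; each notch is midway between two teeth. End stop at 1.33
- notch_four (a point): bottom of the fourth notch counted from the rest notch, on the rim of the toothed disc, 61 from the pivot axis; the spring roller sits there after four clicks
- click_block: fixed brass block with the spring roller (10 in diameter) that clicks over the teeth, on the side of the pivot away from the robot. Origin on the pivot axis, 12 above the bench; x points from the pivot to the roller: notch_four is under it when its y in this frame is 0 (a click is 12 there). Its angle differs by up to 0.05 rad from set to set
- mug: a blue glazed mug, 80 across and 85 high, to be left alone; origin under its centre
- jar: a small white jar, 52 across and 50 high, to be left alone; origin under its centre
- short_tile: a short tile, 60 wide, 8 thick, 65 high, in another slot of the rack, to be left alone; origin at its lower edge's centre
- copper_plate: a copper plate, 75 wide, 8 thick, 55 high, in another slot of the rack, to be left alone; origin at its lower edge's centre
Things that resemble listed ones, but are neither listed nor needed, are in the scene too. What is shaped like the tile but purple is not meant.

How it is judged:
On the way, in this order (a step that is already met when the one before it is completed fails the run):
1. the tall tile leans flat on the easel's back board, foot on the ledge, released, before the lever is drawn to four clicks (x of tile in the frame of easel between -0.025 and 0.025 m and y of tile in the frame of easel between -0.01 and -0.001 m and z of tile in the frame of easel between -0.004 and 0.006 m and angle between the z axis of tile and the z axis of easel, either way round below 0.1 rad and angle between the x axis of tile and the x axis of easel, either way round below 0.12 rad and contact force between tile and easel above 0.2 N and contact force between tile and the arm below 0.05 N and linear speed of tile below 0.03 m/s), for 0.2 s.
2. the lever is held by the fingers in the fourth click (y of notch_four in the frame of click_block between -0.005 and 0.005 m and x of notch_four in the frame of click_block above 0.04 m and contact force between handle and the fingers above 1 N), for 0.2 s.
At the end, for the whole second after the job is handed in: The tall tile leans on the easel untouched and still: foot on the ledge within 25 mm of its middle, flat on the board within 0.1 rad, square within 0.12 rad. The lever is still, in the fourth click (roller within 5 mm of the notch's middle), pressed by the fingers with over 1 N (all of step 2 and x of tile in the frame of easel between -0.025 and 0.025 m and y of tile in the frame of easel between -0.01 and -0.001 m and z of tile in the frame of easel between -0.004 and 0.006 m and angle between the z axis of tile and the z axis of easel, either way round below 0.1 rad and angle between the x axis of tile and the x axis of easel, either way round below 0.12 rad and contact force between tile and easel above 0.2 N and contact force between tile and the arm below 0.05 N and linear speed of tile below 0.02 m/s and velocity of joint lever between -0.1 and 0.1 rad/s); the arm keeps its last pose, push and grip.
It fails at once if the lever was taken on to a fifth click (y of notch_four in the frame of click_block below -0.0075 m and x of notch_four in the frame of click_block above 0.02 m).
It fails at once if a bystander was pushed about or taken out (distance of any of mug, jar, short_tile, copper_plate from where it was at the start of the episode above 0.03 m).
It also fails if it takes over 72 s, if anything falls off the work surface, if the arm or the gripper's body presses on something with over 40 N, if the wrist force passes 120 N, or if a joint passes its speed limit or range.

## Working session

There is one attempt and no reset: what is moved stays moved. The work goes in short steps, each a Python script; the robot and the scene stay as the last script left them, time stands still between calls to the robot, and variables do not carry over. Pictures are saved under pics/ and viewed, at most 10 in all, crops included, and the job is handed in when it is done.

```bash
mkdir -p pics; cat > h.py <<'E'
import numpy as np, cv2
from workcell import r, command_gripper, optics
def grab(n):
    im,d=optics.get_image(n); return im,d,optics.camera_model(n)
def cloud(d,m):
    K=np.array(m["K"]);k1=m["k1"];R=np.array(m["R"]);t=np.array(m["t"]).ravel()
    dist=np.array([k1,0,0,0,0.])
    v,u=np.mgrid[:480,:640]
    p=cv2.undistortPoints(np.stack([u.ravel(),v.ravel()],1).astype(np.float64)[:,None],K,dist)[:,0]
    c=np.c_[p,np.ones(len(p))]*d.reshape(-1,1)
    return ((c-t)@R).reshape(480,640,3)
def ray(px,m):
    K=np.array(m["K"]);R=np.array(m["R"]);t=np.array(m["t"]).ravel()
    p=cv2.undistortPoints(np.array(px,float).reshape(-1,1,2),K,np.array([m["k1"],0,0,0,0.]))[:,0]
    return -R.T@t, np.c_[p,np.ones(len(p))]@R
def onplane(px,m,z):
    o,d=ray(px,m); return o+d*((z-o[2])/d[:,2:3])
def proj(X,m):
    R=np.array(m["R"]);t=np.array(m["t"]).ravel()
    return cv2.projectPoints(np.array(X,float).reshape(-1,1,3),cv2.Rodrigues(R)[0],t,np.array(m["K"]),np.array([m["k1"],0,0,0,0.]))[0][:,0]
E
python3 - <<'E'
from h import *
for n in("scene","top"):
    im,d,m=grab(n); cv2.imwrite(f"pics/{n}0.png",im[:,:,::-1]); np.savez(f"{n}0.npz",im=im,d=d)
    print(n,{k:np.round(v,3).tolist() for k,v in m.items()},(d>0).mean())
E
```

```text
scene {'K': [[541.338, 0.0, 330.946], [0.0, 541.338, 243.678], [0.0, 0.0, 1.0]], 'k1': -0.065, 'R': [[-0.541, 0.841, 0.01], [0.645, 0.423, -0.636], [-0.539, -0.338, -0.771]], 't': [0.331, -0.334, 1.633]} 0.9960221354166666
top {'K': [[436.629, 0.0, 319.402], [0.0, 436.629, 238.239], [0.0, 0.0, 1.0]], 'k1': 0.027, 'R': [[0.006, -1.0, 0.016], [-0.989, -0.008, -0.148], [0.148, -0.015, -0.989]], 't': [-0.026, 0.601, 0.935]} 0.9961067708333333
```

View pics/scene0.png

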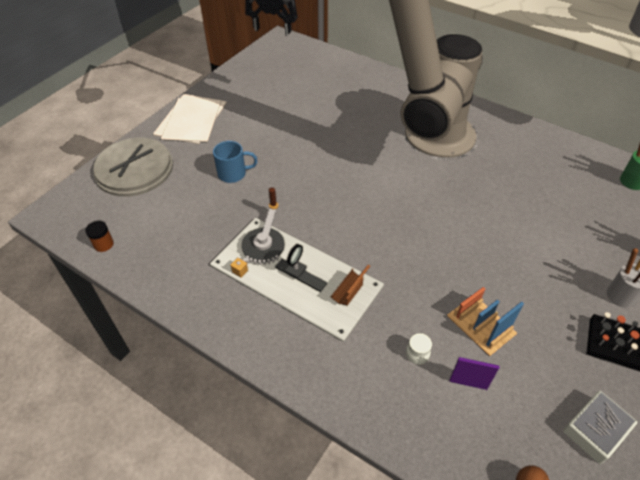

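View pics/top0.png

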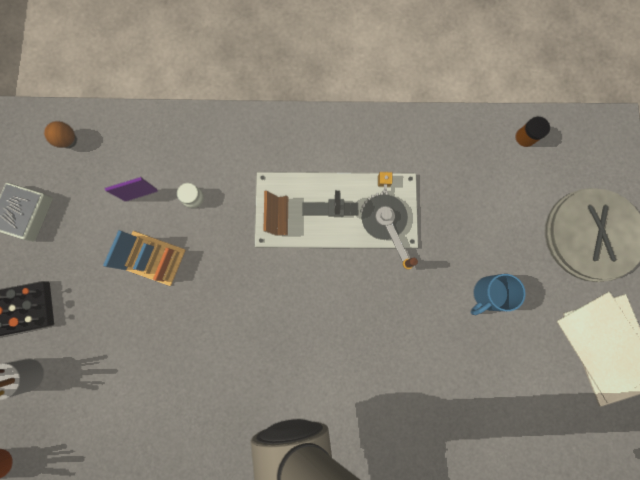

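The pictures show the rack at top (147,257) / scene (487,320). The tall blue tile is in its left slot, at top (120,250). The easel is at top (275,213), the lever hub at (386,215), the handle at (408,262) and the click block at (386,178). Next I measure these.

```bash
python3 - <<'E'
from h import *
D={}
for n in("scene","top"):
    z=np.load(n+"0.npz"); m=optics.camera_model(n); D[n]=(z["im"],cloud(z["d"],m),m)
for n,(im,P,m) in D.items():
    print("==",n)
    hsv=cv2.cvtColor(im,cv2.COLOR_RGB2HSV); H,S,V=[hsv[...,i].astype(int) for i in range(3)]
    x,y,z=np.moveaxis(P,2,0)
    tab=(abs(x-.6)<.2)&(abs(y)<.15)&(z<0.006)
    print("table z",np.median(z[tab]))
    def rect(mk,name,zc=None):
        q=P[mk]
        if len(q)<8: print(name,len(q));return
        c,s,a=cv2.minAreaRect(q[:,:2].astype(np.float32))
        print(name,len(q),"mean",q.mean(0).round(4),"rect",np.round(c,4),np.round(s,4),round(a,1),"z",np.percentile(z[mk],[2,50,98]).round(4))
    rack=(y>.2)&(y<.62)&(x>.35)&(x<.65)
    # region around rack in image
    blue=(H>95)&(H<118)&(S>80)
    rect(rack&blue&(z>.08),"tall top")
    rect(rack&blue&(z>.1),"tall top2")
    rect(rack&blue&(z>.04),"blue")
    oth=rack&(z>.01)&(z<.2)&~((H>118)&(H<150)&(S>60))
    k,lab,st,cc=cv2.connectedComponentsWithStats(oth.astype(np.uint8))
    for i in range(1,k):
        if st[i,4]>60: rect(lab==i,"comp%d"%i); print(cc[i])
    pl=(x>.35)&(x<.85)&(y>-.3)&(y<.25)&(abs(z-.012)<.005)&(S<40)&(V>150)
    rect(pl,"plate")
    ea=(x>.35)&(x<.85)&(y>0)&(y<.25)&(z>.025)&(S>80)
    rect(ea,"easel")
    q=P[ea]
    if len(q)>20:
        top=ea&(z>z[ea].max()-.01); rect(top,"easeltop")
    hd=(x>.35)&(x<.7)&(y>-.3)&(y<0)&(z>.035)&(S>60)
    for zl in(.05,.08,.09): rect(hd&(z>zl),"handle>%g"%zl)
    gold=(x>.55)&(x<.85)&(y>-.3)&(y<0)&(S>120)&(H>12)&(H<28)&(V>150); rect(gold,"block")
    cv2.imwrite(f"pics/{n}c.png",cv2.resize((im[:,:,::-1])[(225,120,)[n=="top"]:,][:(150,170)[n=="top"],(200,90)[n=="top"]:][:,:(340,340)[n=="top"]],None,fx=2.3,fy=2.3,interpolation=cv2.INTER_CUBIC))
E
```

```text
== scene
table z -0.0005171308744956775
tall top 209 mean [0.5759 0.4115 0.0988] rect [0.5715 0.4116] [0.0085 0.0809] 70.5 z [0.0816 0.1022 0.1086]
tall top2 122 mean [0.5724 0.4116 0.1049] rect [0.5708 0.4116] [0.0082 0.0795] 70.2 z [0.1004 0.1052 0.1094]
blue 497 mean [0.5727 0.3979 0.0764] rect [0.5646 0.3904] [0.0533 0.0816] 71.0 z [0.0424 0.0713 0.1079]
comp1 454 mean [0.5501 0.3271 0.0386] rect [0.5433 0.3258] [0.0246 0.0798] 70.1 z [0.012  0.0344 0.0625]
[469.8722467  304.21145374]
comp2 433 mean [0.5659 0.3683 0.0409] rect [0.5622 0.3646] [0.0337 0.0682] 78.4 z [0.0113 0.032  0.0721]
[484.55196305 317.34872979]
comp3 665 mean [0.5794 0.411  0.0609] rect [0.5712 0.41  ] [0.0409 0.0805] 84.8 z [0.0118 0.0579 0.1073]
[502.95789474 326.19097744]
comp4 798 mean [0.4572 0.5986 0.0287] rect [0.4529 0.604 ] [0.1056 0.0481] 10.7 z [0.0119 0.025  0.0597]
[599.3358396  333.30325815]
plate 5964 mean [ 0.6927 -0.0291  0.0118] rect [ 0.6758 -0.0595] [0.381  0.1824] 89.9 z [0.0079 0.0118 0.0158]
easel 615 mean [0.6626 0.0791 0.0482] rect [0.6573 0.0798] [0.0452 0.0913] 89.8 z [0.0282 0.0384
[... 1671 characters left out ...]
3784] 0.1 z [0.0082 0.0119 0.0156]
easel 905 mean [0.6545 0.0779 0.0548] rect [0.6548 0.0761] [0.0895 0.0476] 1.0 z [0.0306 0.0463 0.0887]
easeltop 158 mean [0.6557 0.0961 0.0865] rect [0.6545 0.0954] [0.0882 0.0087] 1.2 z [0.0828 0.0866 0.0906]
handle>0.05 113 mean [ 0.5253 -0.1703  0.2921] rect [ 0.4992 -0.1189] [0.0162 0.2396] 25.0 z [0.0537 0.0962 1.0142]
handle>0.08 89 mean [ 0.5205 -0.1588  0.3531] rect [ 0.4992 -0.1189] [0.0162 0.2396] 25.0 z [0.0824 0.0972 1.0142]
handle>0.09 80 mean [ 0.5177 -0.1527  0.3833] rect [ 0.5064 -0.1159] [0.0155 0.2397] 21.1 z [0.0919 0.0976 1.0142]
block 141 mean [ 0.7357 -0.1741  0.044 ] rect [ 0.6591 -0.1869] [0.2194 0.0378] 6.5 z [0.0397 0.0443 0.0486]
```

View pics/topc.png

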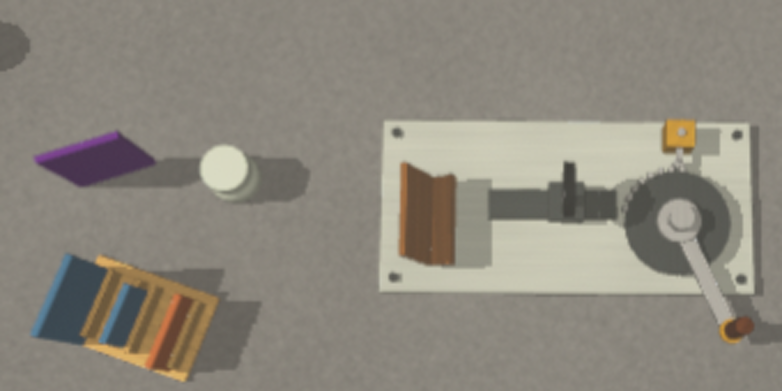

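View pics/scenec.png

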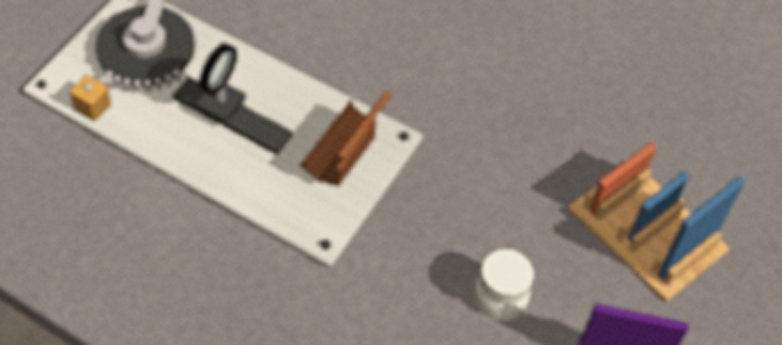

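The crops confirm three plates in the rack: copper, short blue and tall blue (leftmost). The purple tile stands apart at crop (95,160). The lever hub is at top crop (682,217) and the handle at (737,328). Heights match the text: tile top 0.105, handle top about 0.097, easel top about 0.088. I refine the easel, hinge and handle next.

```bash
python3 - <<'E'
from h import *
from scipy.optimize import least_squares
print("tip",r.tip_extent)
def fit(q,rad):
    f=lambda p:np.hypot(q[:,0]-p[0],q[:,1]-p[1])-rad
    s=least_squares(f,q[:,:2].mean(0),loss="soft_l1",f_scale=.001); return s.x.round(4),np.abs(s.fun).mean().round(4)
for n in("scene","top"):
    Z=np.load(n+"0.npz"); m=optics.camera_model(n); im=Z["im"]; P=cloud(Z["d"],m)
    print("==",n,"cam",(-np.array(m["R"]).T@np.array(m["t"]).ravel()).round(2))
    hsv=cv2.cvtColor(im,cv2.COLOR_RGB2HSV); H,S,V=[hsv[...,i].astype(int) for i in range(3)]
    x,y,z=np.moveaxis(P,2,0)
    ea=(x>.59)&(x<.72)&(y>0)&(y<.2)&(z>.02)&(z<.1)&(S>80)
    q=P[ea]; ey=np.array([0,.939,-.343]); ez=np.array([0,.343,.939])
    # board face candidates : points not lip
    o=np.array([.656,.075,.032]); l=np.c_[q[:,0]-o[0],(q-o)@ey,(q-o)@ez]
    f=(l[:,2]>.01)&(l[:,2]<.055)&(abs(l[:,1])<.006)&(abs(l[:,0])<.04)
    b=q[f]; A=np.c_[b[:,0]-.656,b[:,2]-.06,np.ones(len(b))]
    for _ in range(3):
        c=np.linalg.lstsq(A,b[:,1],rcond=None)[0]; k=abs(A@c-b[:,1])<.0025; A,b=A[k],b[k]
    print("face n",len(b),"yaw",c[0].round(4),"tilt",np.arctan(c[1]).round(3),"y at z=.032",(c[2]-.028*c[1]).round(4))
    tp=l[:,2]>.052; print("x extent",np.percentile(q[tp][:,0],[1,99]).round(4),"top z' max",np.percentile(l[tp][:,2],98).round(4), "y' range",np.percentile(l[tp][:,1],[2,98]).round(4))
    lip=(l[:,2]>.002)&(l[:,2]<.009)&(l[:,1]<-.014); print("lip",l[lip].mean(0).round(4),np.percentile(l[lip],[3,97],axis=0).round(4).tolist())
    hd=(abs(x-.548)<.02)&(abs(y+.216)<.02)&(z>.05)&(z<.11)&(S>60)
    print("handle top c",cv2.minAreaRect(P[hd&(z>.092)][:,:2].astype(np.float32)))
    q=P[hd&(z<.09)]; print("handle side fit",len(q),fit(q,.009))
    print("handle: z med",np.percentile(z[hd],[2,98]).round(4))
    hub=(abs(x-.655)<.04)&(abs(y+.16)<.04)&(z>.037)&(z<.11)
    print("hub",hub.sum(),P[hub].mean(0).round(4),z[hub].max().round(3),"top",P[hub&(z>z[hub].max()-.006)].mean(0).round(4))
    dk=(abs(x-.655)<.075)&(abs(y+.16)<.075)&(z>.02)&(z<.04)&(V<120)
    c,s,a=cv2.minAreaRect(P[dk][:,:2].astype(np.float32));print("disc",dk.sum(),np.percentile(z[dk],[5,50,95]).round(4),np.round(c,4),np.round(s,4), cv2.minEnclosingCircle(P[dk][:,:2].astype(np.float32)))
    bl=(abs(x-.735)<.04)&(abs(y+.17)<.04)&(z>.03)&(z<.06)&(S>120); print("block",bl.sum(),cv2.minAreaRect(P[bl][:,:2].astype(np.float32)))
E
```

```text
tip 0.025
== scene cam [1.28 0.41 1.04]
face n 15 yaw 0.0034 tilt 0.352 y at z=.032 0.0745
x extent [0.6124 0.7022] top z' max 0.064 y' range [-0.0004  0.0064]
lip [ 0.0081 -0.0186  0.0054] [[-0.0341, -0.0206, 0.0023], [0.0436, -0.0158, 0.0083]]
handle top c ((0.5480811595916748, -0.21619196236133575), (0.016298554837703705, 0.012776483781635761), 65.66060638427734)
handle side fit 70 (array([ 0.5448, -0.2173]), np.float64(0.0012))
handle: z med [0.0521 0.0999]
hub 224 [ 0.6569 -0.1665  0.046 ] 0.061 top [ 0.6561 -0.1672  0.0568]
disc 938 [0.022  0.0288 0.0327] [ 0.6557 -0.1578] [0.1057 0.1292] ((0.6630488038063049, -0.15203510224819183), 0.07110261172056198)
block 146 ((0.7451163530349731, -0.16997353732585907), (0.03253675997257233, 0.02806728146970272), 89.10134887695312)
== top cam [ 0.46 -0.01  1.01]
face n 310 yaw 0.0011 tilt 0.347 y at z=.032 0.0742
x extent [0.6115 0.6979] top z' max 0.0626 y' range [-0.0021  0.0057]
lip [-0.0004 -0.0209  0.0048] [[-0.0431, -0.0237, 0.0023], [0.0397, -0.0173, 0.0074]]
handle top c ((0.5455106496810913, -0.21927008032798767), (0.017161298543214798, 0.015049577690660954), 89.20804595947266)
handle side fit 33 (array([ 0.5461, -0.2202]), np.float64(0.0003))
handle: z med [0.0527 0.0994]
hub 304 [ 0.6515 -0.1708  0.0455] 0.06 top [ 0.6558 -0.1704  0.0562]
disc 1334 [0.0225 0.0291 0.0321] [ 0.6593 -0.1581] [0.1206 0.125 ] ((0.6646063327789307, -0.15353330969810486), 0.07204440236091614)
block 150 ((0.7436894178390503, -0.17147119343280792), (0.02780132181942463, 0.027837572619318962), 88.064208984375)
```

```bash
cat >> h.py <<'E'
from scipy.spatial.transform import Rotation as Ro
def quat(y,z):
    y,z=np.array(y,float),np.array(z,float); z/=np.linalg.norm(z); y-=z*(y@z); y/=np.linalg.norm(y)
    return Ro.from_matrix(np.c_[np.cross(y,z),y,z]).as_quat()
def best(p,y,z):
    """of the two half-turn equivalent grasps, the one with the smaller wrist turn"""
    c=[]
    for s in(1,-1):
        q=quat(s*np.array(y),z); j=r.solve_ik(p,q)
        if j is not None: c.append((abs(j[5]),q.tolist(),np.round(j,2)))
    c.sort(key=lambda a:a[0]); print([x[2] for x in c]); return c[0][1]
def st(tag=""):
    s=r.read_state(); print(tag,round(s["time_s"],2),"p",np.round(s["eef_pos"],4),"F",np.round(s["contact_force"],2),"g",round(s["grip_width"],4),round(s["grip_force"],1)); return s
EY=np.array([0,np.cos(.35),-np.sin(.35)]); EZ=np.array([0,np.sin(.35),np.cos(.35)]); EO=np.array([.656,.0743,.032])
E
python3 - <<'E'
from h import *
a=np.radians(70.2); n=[np.cos(a),np.sin(a),0]
p=np.array([.5698,.4098,.099])
q=best(p,n,[0,0,-1]); print(q)
print("easel"); best(EO-.004*EY+.093*EZ,EY,-EZ); print("handle"); best([.546,-.218,.078],[-.41,.91,0],[0,0,-1])
command_gripper(.04,40)
r.reach((p+[0,0,.1]).tolist(),q); st()
hit=r.move_straight(p.tolist(),speed=.1,max_force=8); s=st("down %s"%hit)
command_gripper(0,40); st("grip")
im,d,m=grab("top"); cv2.imwrite("pics/top1.png",im[150:330,60:300,::-1].repeat(3,0).repeat(3,1))
E
```

```text
[array([ 0.51,  0.8 ,  1.16, -0.  ,  1.18, -0.71]), array([ 0.51,  0.8 ,  1.16, -0.  ,  1.18,  2.43])]
[0.17192910027940947, 0.9851093261547739, 0.0, 0.0]
easel
[array([ 0.19,  0.77,  1.21, -0.36,  1.25, -1.25]), array([ 0.19,  0.77,  1.21, -0.36,  1.25,  1.89])]
handle
[array([-0.51,  0.64,  1.56, -0.  ,  0.94,  0.64]), array([-0.51,  0.64,  1.56, -0.  ,  0.94, -2.5 ])]
 4.12 p [0.5704 0.409  0.1991] F [ 0.34 -0.32 -0.11] g 0.0401 0.0
down False 5.28 p [0.5702 0.4101 0.0999] F [1.14 0.1  0.49] g 0.04 0.0
grip 5.66 p [0.5701 0.41   0.0997] F [0.09 0.16 2.42] g 0.0072 39.8
```

View pics/top1.png

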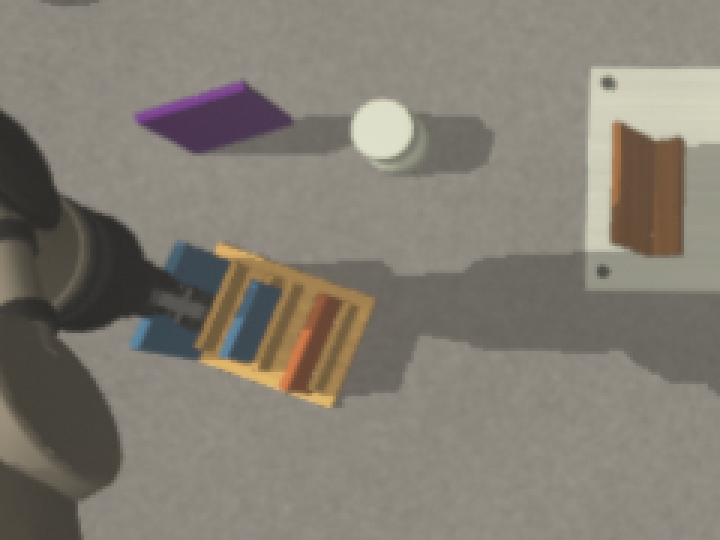

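The picture shows the fingers on the tall tile at about its middle (175,300); the neighbouring plates stand untouched. Lift it and carry it to the easel.

```bash
python3 - <<'E'
from h import *
s=r.read_state(); p=np.array(s["eef_pos"])
r.move_straight((p+[0,0,.16]).tolist(),speed=.15); st("lift")
h=.0937
T=lambda y,z: (EO+y*EY+(z+h)*EZ).tolist()
q=best(T(-.0085,.1),EY,-EZ)
r.reach(T(-.0085,.1),q); st("above")
r.move_straight(T(-.0085,.015),speed=.1); r.hold(.2); st("near")
for n,sl in(("scene",(slice(180,330),slice(240,440))),("top",(slice(140,290),slice(230,430)))):
    im,d,m=grab(n); cv2.imwrite(f"pics/{n}2.png",cv2.resize(im[sl][:,:,::-1],None,fx=3,fy=3,interpolation=cv2.INTER_CUBIC)); np.savez(n+"2.npz",im=im,d=d)
    P=cloud(d,m); H,S,V=np.moveaxis(cv2.cvtColor(im,cv2.COLOR_RGB2HSV),2,0).astype(int)
    k=(abs(P[...,0]-.656)<.07)&(P[...,1]>0)&(P[...,1]<.2)&(H>95)&(H<118)&(S>80)&(P[...,2]>.03)
    l=P[k]-EO; l=np.c_[l[:,0],l@EY,l@EZ]; print(n,k.sum(),np.percentile(l,[2,50,98],axis=0).round(4).tolist())
E
python3 -c "
import cv2,numpy as np
a=cv2.imread('pics/scene2.png');b=cv2.imread('pics/top2.png')
cv2.imwrite('pics/both2.png',cv2.resize(np.hstack([a,b]),(800,300)))"
```

```text
lift 6.93 p [0.5697 0.4097 0.2584] F [-0.38 -0.17 -1.29] g 0.0072 39.2
[array([ 0.23,  0.71,  1.06, -0.34,  1.46, -1.29]), array([ 0.23,  0.71,  1.06, -0.34,  1.46,  1.85])]
above 8.07 p [0.6559 0.1338 0.217 ] F [-0.72  0.05 -1.  ] g 0.0073 39.2
near 9.27 p [0.6562 0.1039 0.1377] F [ 0.6  -0.33 -2.03] g 0.0074 39.2
scene 142 [[-0.0151, -0.013, 0.0346], [0.0204, -0.0086, 0.1147], [0.0408, -0.0043, 0.162]]
top 44 [[-0.0388, -0.0141, 0.1108], [-0.0246, -0.0113, 0.1143], [0.0356, -0.0086, 0.1167]]
```

View pics/both2.png

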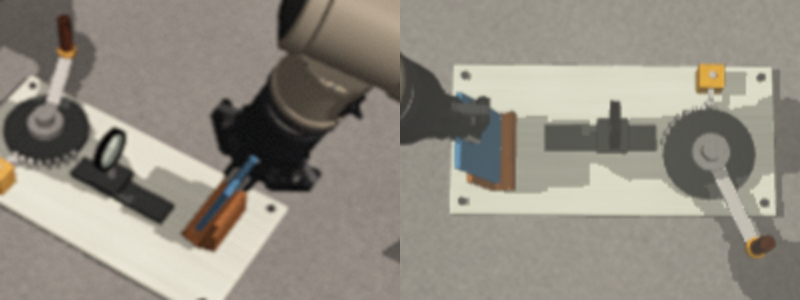

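The tile stands centred above the ledge, left pane (225,190) and right pane (480,135). Its foot is about 15 mm above the ledge and between lip and board. Next: lower, press to the board, release.

```bash
python3 - <<'E'
from h import *
r.hold(.3); p=np.array(st("a")["eef_pos"])
hit=r.move_straight((p-.022*EZ).tolist(),speed=.02,max_force=5); s=st("down %s"%hit)
p=np.array(s["eef_pos"]); print("local",(p-EO)@EY,(p-EO)@EZ-.0937)
hit=r.move_straight((p+.001*EZ+.010*EY).tolist(),speed=.02,max_force=5); s=st("back %s"%hit)
p=np.array(s["eef_pos"]); print("local",(p-EO)@EY,(p-EO)@EZ-.0937)
hit=r.move_straight((p-.005*EZ).tolist(),speed=.015,max_force=4); s=st("down %s"%hit)
p=np.array(s["eef_pos"]); print("local",(p-EO)@EY,(p-EO)@EZ-.0937)
command_gripper(.03,20); r.hold(.5); s=st("open"); p=np.array(s["eef_pos"])
r.move_straight((p+.12*EZ).tolist(),speed=.1); r.hold(.3); st("up")
for n,sl in(("scene",(slice(180,330),slice(240,440))),("top",(slice(140,290),slice(230,430)))):
    im,d,m=grab(n); cv2.imwrite(f"pics/{n}3.png",im[sl][:,:,::-1])
    P=cloud(d,m); H,S,V=np.moveaxis(cv2.cvtColor(im,cv2.COLOR_RGB2HSV),2,0).astype(int)
    k=(abs(P[...,0]-.656)<.07)&(P[...,1]>0)&(P[...,1]<.2)&(H>95)&(H<118)&(S>80)&(P[...,2]>.03)
    l=P[k]-EO; l=np.c_[l[:,0],l@EY,l@EZ]; print(n,k.sum(),np.percentile(l,[2,50,98],axis=0).round(4).tolist())
    for a,b in((.03,.06),(.06,.085),(.085,.11)):
        w=(l[:,2]>a)&(l[:,2]<b); print(a,w.sum(),np.median(l[w],axis=0).round(4) if w.any() else "")
a,b=cv2.imread('pics/scene3.png'),cv2.imread('pics/top3.png')
cv2.imwrite('pics/both3.png',cv2.resize(np.hstack([a,b]),(800,300),interpolation=cv2.INTER_CUBIC))
E
```

```text
a 9.67 p [0.656  0.1036 0.137 ] F [ 0.51  0.46 -2.38] g 0.0073 39.2
down True 10.41 p [0.6559 0.0987 0.1233] F [-0.24  0.99  3.41] g 0.0075 40.1
local -0.008392367619238596 0.00047671834201587493
back True 10.79 p [0.6557 0.1041 0.1214] F [-1.03 -0.77  3.09] g 0.0069 40.5
local -0.002656383347119528 0.0005186708100980847
down True 11.0 p [0.6557 0.104  0.1214] F [-0.86  0.42  3.69] g 0.0077 40.6
local -0.0027506000314367197 0.0004727309144347547
open 11.85 p [0.6557 0.1037 0.1214] F [-0.41  0.14  0.1 ] g 0.0297 0.0
up 13.5 p [0.6557 0.1447 0.2339] F [-0.25 -0.91 -0.34] g 0.0297 0.0
scene 128 [[-0.0345, -0.0066, 0.017], [0.0214, -0.0034, 0.0989], [0.0403, -0.0006, 0.1031]]
0.03 12 [ 0.0386 -0.0031  0.0431]
0.06 11 [ 0.0381 -0.0038  0.0706]
0.085 96 [ 0.0072 -0.0035  0.0999]
top 92 [[-0.038, -0.0087, 0.0962], [-0.0038, -0.0058, 0.1], [0.033, -0.0029, 0.1028]]
0.03 0 
0.06 0 
0.085 92 [-0.0038 -0.0058  0.1   ]
```

View pics/both3.png

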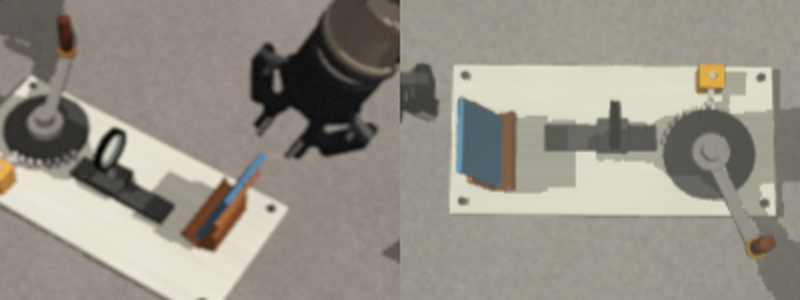

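The tile now leans flat on the board, left pane (240,190) and right pane (480,140): flat against the face, foot on the ledge, x centred within 2 mm. Next is the lever.

```bash
cat >> h.py <<'E'
HG=np.array([.656,-.169]); H0=np.array([.546,-.218]); TH0=np.arctan2(*(H0-HG)[::-1])
def lev(a,s=1):
    t=TH0-a; p=HG+.12*np.array([np.cos(t),np.sin(t)])
    return [*p,.078],quat([s*np.sin(t),-s*np.cos(t),0],[0,0,-1]).tolist()
def look():
    s=r.read_state(); v=np.array(s["eef_pos"])[:2]-HG; t=np.arctan2(v[1],v[0]); a=(TH0-t+np.pi)%(2*np.pi)-np.pi
    f=np.array(s["contact_force"])[:2]; tg=np.array([np.sin(t),-np.cos(t)]); rd=v/np.linalg.norm(v)
    return a,np.linalg.norm(v),f@tg,f@rd,s["grip_width"],s["time_s"],s["grip_force"]
E
python3 - <<'E'
from h import *
command_gripper(.05,40)
p,q=lev(0); print(p)
p2=np.array(p)+[0,0,.11]
r.reach(p2.tolist(),q); st("above")
hit=r.move_straight(p,q,speed=.1,max_force=6); r.hold(.2); st("at %s"%hit)
print(np.round(look(),4))
im,d,m=grab("scene"); a=im[180:330,240:440,::-1]; im,d,m=grab("top"); b=im[170:320,300:500,::-1]
cv2.imwrite('pics/both4.png',cv2.resize(np.hstack([a,b]),(800,300),interpolation=cv2.INTER_CUBIC))
E
```

```text
[np.float64(0.5463837463987091), np.float64(-0.2178290584223932), 0.078]
above 15.35 p [ 0.5469 -0.2172  0.1882] F [0.22 0.22 0.18] g 0.05 0.0
at False 16.8 p [ 0.5466 -0.218   0.0786] F [ 0.26 -0.23 -0.51] g 0.0502 0.0
[-1.900e-03  1.199e-01 -3.156e-01 -1.414e-01  5.020e-02  1.680e+01
  0.000e+00]
```

View pics/both4.png

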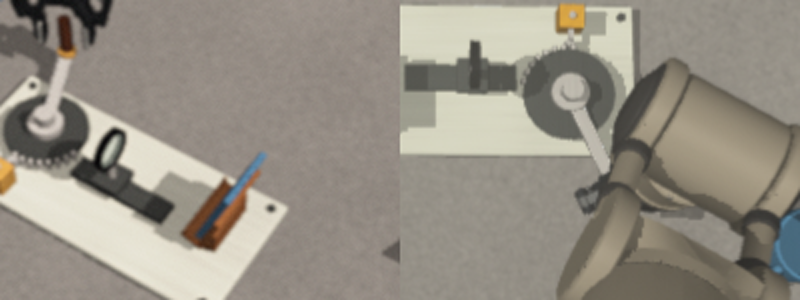

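The fingers straddle the handle (left pane, 65,30), and the tile is still in place. Grip it and draw in small steps while logging the pull.

```bash
python3 - <<'E'
from h import *
command_gripper(0,50); r.hold(.2); print(np.round(look(),4))
for a in np.arange(.03,.52,.03):
    r.move_straight(*lev(a),speed=.03); print(round(a,2),np.round(look()[:6],4))
E
```

```text
[-2.00000e-03  1.20000e-01 -1.46660e+00  7.62400e-01  1.69000e-02
  1.74917e+01  4.87014e+01]
0.03 [ 2.26000e-02  1.20000e-01 -4.73070e+00  1.47900e+00  1.66000e-02
  1.77583e+01]
0.06 [ 4.5400e-02  1.1990e-01 -7.8171e+00  1.9197e+00  1.6600e-02  1.8025e+01]
0.09 [ 7.68000e-02  1.20000e-01 -7.74750e+00  9.33900e-01  1.67000e-02
  1.82917e+01]
0.12 [ 1.09600e-01  1.20000e-01 -6.49470e+00  7.85800e-01  1.66000e-02
  1.85583e+01]
0.15 [ 1.4240e-01  1.2000e-01 -5.7284e+00  1.5135e+00  1.6800e-02  1.8825e+01]
0.18 [ 1.75800e-01  1.20000e-01 -4.67700e+00  2.05260e+00  1.67000e-02
  1.90917e+01]
0.21 [ 2.09100e-01  1.20000e-01 -3.66440e+00  1.55490e+00  1.66000e-02
  1.93583e+01]
0.24 [ 2.3070e-01  1.1990e-01 -7.7389e+00  1.3228e+00  1.6700e-02  1.9625e+01]
0.27 [ 2.57500e-01  1.19900e-01 -9.95620e+00  1.74190e+00  1.70000e-02
  1.98917e+01]
0.3 [ 2.89500e-01  1.19900e-01 -8.58380e+00  1.61440e+00  1.68000e-02
  2.01583e+01]
0.33 [ 3.2250e-01  1.1990e-01 -7.7858e+00  1.0295e+00  1.6500e-02  2.0425e+01]
0.36 [ 3.54900e-01  1.19900e-01 -6.29490e+00  1.74800e+00  1.70000e-02
  2.06917e+01]
0.39 [ 3.87600e-01  1.19900e-01 -4.48600e+00  8.61900e-01  1.68000e-02
  2.09583e+01]
0.42 [ 4.1560e-01  1.1990e-01 -6.0128e+00  7.9990e-01  1.6800e-02  2.1225e+01]
0.45 [ 4.37900e-01  1.19900e-01 -1.08098e+01  2.17730e+00  1.66000e-02
  2.14917e+01]
0.48 [ 4.67900e-01  1.19900e-01 -1.05336e+01  8.24300e-01  1.64000e-02
  2.17583e+01]
0.51 [ 5.0040e-01  1.1990e-01 -9.1489e+00  6.7300e-01  1.7100e-02  2.2025e+01]
```

Jumps at about 0.225 and 0.42 put the fourth notch near 0.82. I continue with finer steps towards it.

```bash
python3 - <<'E'
from h import *
for a in [.54,.57,.59,.61,.63,.65,.68,.71,.74,.77,.785,.8,.81]:
    r.move_straight(*lev(a),speed=.03); r.hold(.15); l=look(); print(a,np.round([l[0],l[2],l[3],l[4]],4))
E
```

```text
0.54 [ 0.5326 -7.6064  1.2075  0.017 ]
0.57 [ 0.5651 -5.4713 -0.459   0.0165]
0.59 [ 0.5859 -6.0235 -0.4553  0.0169]
0.61 [ 0.607  -5.4083 -1.0607  0.017 ]
0.63 [ 0.622  -8.4572  0.1937  0.017 ]
0.65 [  0.6366 -11.227    0.1406   0.017 ]
0.68 [  0.6672 -11.0406  -1.2954   0.0169]
0.71 [ 0.6996 -9.5306 -0.9102  0.0168]
0.74 [ 0.7319 -8.6059 -1.5799  0.0168]
0.77 [ 0.7639 -6.9988 -2.4005  0.0171]
0.785 [ 0.7793 -6.8761 -1.5608  0.0166]
0.8 [ 0.7953 -6.2947 -1.9855  0.0166]
0.81 [ 0.8054 -5.87   -2.2007  0.0164]
```

```bash
python3 - <<'E'
from h import *
for a in [.82,.828]:
    r.move_straight(*lev(a),speed=.03); r.hold(.25); l=look(); print(a,np.round([l[0],l[2],l[3],l[4],l[6],l[5]],4))
im,d,m=grab("scene"); a=im[180:330,240:440,::-1]; im,d,m=grab("top"); b=im[170:320,300:500,::-1]
cv2.imwrite('pics/both5.png',cv2.resize(np.hstack([a,b]),(800,300),interpolation=cv2.INTER_CUBIC))
E
```

```text
0.82 [ 8.1340e-01 -7.1334e+00 -1.8055e+00  1.6900e-02  4.9378e+01  2.7825e+01]
0.828 [ 8.19300e-01 -9.63330e+00 -2.73570e+00  1.69000e-02  4.93803e+01
  2.83250e+01]
```

View pics/both5.png

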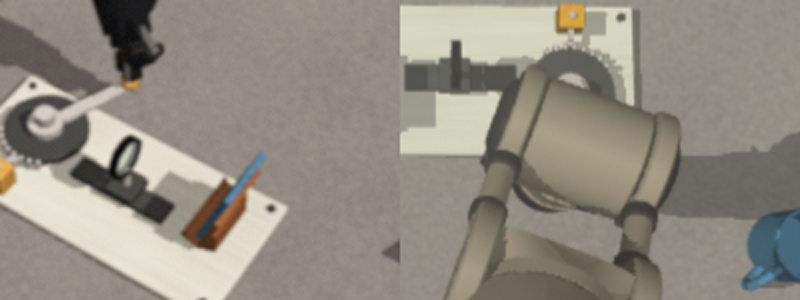

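The jump is under way at 0.819, so the roller is in the fourth notch. The picture shows the handle held at (130,80), the loupe advanced, and the tile still leaning at (240,190).

```bash
python3 - <<'E'
from h import *
r.hold(.4); print(np.round(look(),4)); print(r.finish_job())
E
```

```text
[ 8.19300e-01  1.19700e-01 -8.36340e+00 -2.28340e+00  1.71000e-02
  2.88250e+01  4.93806e+01]
the job is handed in; nothing more can be done
None
```

The job is handed in at about 29 s: the tall tile leans flat on the easel, released, and the lever is held in what the pull jumps show to be the fourth click; the hand-in returned no verdict.

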